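# Check a copper bar with a hand-held metal tester

### The job

Pick up the black and yellow metal tester and check the copper bar on its sloping rest: hold the spring nose against the middle of the bar, square to its face, pressed gently about half-way in, and keep it still there for three seconds. Then lay the tester back on the green mat, display up, and let go. Do not touch the silver-grey bar or its rest with the tester, and leave the tape, the tool pot and the hammer where they are.

Things in the scene. Friction and masses are not known exactly. Their poses are not given: they have to be found in the camera images.
- tester: hand-held metal tester lying on the mat, about 300 g: black body 130 (x) x 34 (y) x 34 mm (z), display and red button on top; origin at the centre of the body's underside, x towards the nose, z up through the display. A yellow barrel, diameter 26 mm, spans x 65 to 90 mm on the axis y = 0, z = 17 mm; the steel spring nose sticks out of it. Grip across y near the origin
- tester_tip (a point): centre of the flat front of the steel nose (18 mm in diameter), which moves with the nose: when the nose is out it lies 104 mm ahead of the tester's origin (x), 17 mm above it (z). Axes as the tester
- tester_nose (a joint): how far the spring nose is pushed in, m: 0 fully out, 0.008 fully in; it starts to move at 1.8 N and is fully in at 9 N
- mat: fixed green mat 160 (x) x 260 (y) x 4 mm; origin at the centre of its underside, on the table
- copper_rest: fixed wooden rest, base 130 deep x 100 wide x 14 mm, with a sloping blue board (top edge copper) and a copper bar on its front. Origin on the table below the board's hinge; z up, the board's front looks to -x (robot's side). The board (98 wide, 112 tall, 24 mm thick) leans back 17 to 34 degrees on a stiff hinge along y, 24 mm above the table, and stays as set
- copper_face (a point): point on the sloping board's front, behind the copper bar's middle. x square into the board (forwards and down), y along the bar, z up the board. The bar (70 along y, 48 mm along z) is centred here; its flat front lies 6 to 18 mm from here towards -x, parallel to the board: thickness varies, not measured. Steel ledge below it: 78 mm along y, z -31 to -25 mm, sticks out 22 mm
- silver_rest: fixed wooden rest, base 130 deep x 100 wide x 14 mm, with a sloping blue board (top edge silver-grey) and a silver-grey bar on its front. Origin on the table below the board's hinge; z up, the board's front looks to -x (robot's side). The board (98 wide, 112 tall, 24 mm thick) leans back 17 to 34 degrees on a stiff hinge along y, 24 mm above the table, and stays as set
- silver_face (a point): point on the sloping board's front, behind the silver-grey bar's middle. x square into the board (forwards and down), y along the bar, z up the board. The bar (70 along y, 48 mm along z) is centred here; its flat front lies 6 to 18 mm from here towards -x, parallel to the board: thickness varies, not measured. Steel ledge below it: 78 mm along y, z -31 to -25 mm, sticks out 22 mm
- tape: loose yellow roll of tape lying flat, 90 mm in diameter, 25 mm high; origin at the centre of its underside; bystander
- pot: loose dark pot of tools, 80 mm in diameter, 85 mm high, handles up to 155 mm; origin at the centre of its underside; bystander
- hammer: loose small hammer lying flat, about 200 mm long along x; bystander

How it is judged:
On the way:
1. the nose is held still and square on the middle of the copper bar, pressed in part of the way, for 2.5 s (value of joint tester_nose between 0.0015 and 0.0072 m and contact force between tester and copper_rest above 0.8 N and y of tester_tip in the frame of copper_face between -0.01 and 0.01 m and z of tester_tip in the frame of copper_face between -0.01 and 0.01 m and x of tester_tip in the frame of copper_face between -0.022 and -0.002 m and angle between the x axis of tester and the x axis of copper_face, either way round below 0.12 rad and linear speed of tester below 0.02 m/s and angular speed of tester below 0.15 rad/s), for 2.5 s.
At the end, for the whole second after the job is handed in: the tester lies at rest on the green mat, flat with its display up (tilt under 0.12 rad), its middle within the mat's outline, its nose out and free, touched by nothing but the mat (x of tester in the frame of mat between -0.08 and 0.08 m and y of tester in the frame of mat between -0.13 and 0.13 m and z of tester in the frame of mat between 0 and 0.01 m and angle between tester's own z axis and vertical below 0.12 rad and value of joint tester_nose below 0.0015 m and contact force between tester and mat above 0.5 N and linear speed of tester below 0.01 m/s and angular speed of tester below 0.1 rad/s).
It fails at once if the tester pushes on the copper bar or its rest with more than 18 N (it is to be pressed gently) (contact force between tester and copper_rest above 18 N).
It fails at once if the tester touches the silver-grey bar or its rest (contact force between tester and silver_rest above 0.5 N).
It fails at once if the tape, the pot or the hammer is moved by more than 20 mm (distance of any of tape, pot, hammer from where it was at the start of the episode above 0.02 m).
It also fails if it takes over 54 s, if anything falls off the work surface, if the arm or the gripper's body presses on something with over 40 N, if the wrist force passes 120 N, or if a joint passes its speed limit or range.

### The arm

A 6-joint arm with a two-finger parallel gripper is mounted at the origin on the work surface. World frame = base frame: x ahead of the robot, y to its left, z up, the work surface at z = 0. Lengths are in m, angles in rad, forces in N, time in s.
With the tool pointing down it reaches from about 0.3 to 0.775 m from the base axis. Payload 14.6 kg.
Tool frame: the origin (TCP) lies on the centre line of the jaws, within the pads' length; the fingertips stand env.nose_length ahead of it and the grasp point (between the pads) is the TCP (env.nose_length is the distance from the TCP to the fingertips, in m); z points along the fingers, y is the line along which they close (so a half turn about z gives the same grasp; the last joint's range is limited). The gripper opens to 85 mm and grips with 20 to 120 N. Pads are 22 mm wide; open, the fingers measure 114 mm over their backs; the gripper's body (76 mm by 85 mm) begins 54 mm behind the grasp point. The pads swing forward as they close: fully open they stand 13 mm farther back than shut.
Start: joints at [1.061, 0.3, 1.521, -0, 1.321, -0.067], TCP at [0.236, 0.497, 0.25] pointing down, gripper open.
Joint ranges: [-3.03, 3.03], [-0.79, 2.21], [0.23, 2.52], [-1.04, 4.18], [0, 3.07], [-2.55, 2.55]. Speed limits (rad/s): [2.22, 2.22, 2.57, 3.14, 3.14, 3.14].

### API

Orientations are given as a unit quaternion [w, x, y, z].
In Python, from plant import env, grab_frame, sign_off, recognise, masks_of gives the robot as it stands.
- The arm moves only by the shell command python3 -m handwheel 'ROWS' [OPENING] [FORCE]. ROWS is JSON, a list of rows, each an object with "dp": the shift along the tool's x, y, z each as a share of 0.25 m, from -1 to 1, a list of three; "delta_rot": the turn, a rotation vector about the tool's x, y, z each as a share of 30 degrees, from -1 to 1, a list of three. In form: [{"dp": [tx, ty, tz], "delta_rot": [rx, ry, rz]}, ...]. A call has 1 to 12 rows; each row is the pose to reach, as a shift and turn from the pose commanded when the call began, along the tool's axes at that moment; what a row does not reach only later rows make up. A row lasts 1/12 s, in which the tool goes at most 41.7 mm and 7.16 degrees, less where a joint would pass 70% of its speed; a pose out of reach is approached as far as the arm can. A call with a number of a shift or a turn outside -1 to 1 is refused whole. A call with a gripper value outside its range is refused whole. OPENING is the opening, from -1 (shut) to 1 (fully open), set as the call begins (- or left out, the last holds). The fingers move at their own pace and stop on an object; FORCE is the grip in N (left out, the last holds). Time passes only in rows, so rows that repeat a pose let the fingers close. It gives the time, the measured TCP pose, the force, the opening and the grip force at its end, in the units of the state.
- env.sense(): the state, without advancing time (a new reading comes with each control period).
- grab_frame(name): name is "side" or "top" or "wrist"; returns a dict with "img" (420x560x3 uint8, blue, green, red), "range_z" (420x560 float32, m along the optical axis (not along the pixel's ray), 0 where there is no reading), "mtx" (3x3 intrinsics, pixels), "T" (4x4, takes a point from camera to world coordinates); the wrist camera has in their place "tool_from_camera" (4x4, takes a point from camera to tool coordinates, whose origin is the TCP and whose axes are the flange's). Camera axes: x right, y down, z forward; pixel columns grow to the right and rows downward; lengths in m; the calibration is good to about 2 mm. A picture is of the moment at which its call begins: read the wrist's pose just before it.
- sign_off(): hands the job in; it is judged then, once.
Trained networks look in a picture, given as the dict that the camera call returned (one of the last four; its "shot" number tells which), for a name from the list of things; names that differ only in an ending like _2 or _b are one class to them, and where a whole thing is asked for, a point or a joint stands for the part that bears it (a point fixed in the world has none). Each returns a list of dicts, best first, with "conf" (0 to 1); they miss things now and then, are a little off and sometimes report something else, mostly with a low value. They report only what shows in the picture. A call takes as long as a camera call.
- recognise(picture, thing): "centre" ([column, row] in pixels, amid what is visible of it).
- masks_of(picture, thing): "pixels" (420x560 bool, what is visible of it) and "centre" ([column, row] in pixels, amid what is visible of it).
The state is a dict: "time": time; "joint_pos": joint angles; "qvel": joint speeds; "joint_torque": joint torques, N m; "tool_pos": TCP position; "ee_rot": TCP orientation; "wrist_force": force on the tool from outside, world axes, zero at the start; "torque": the same for the moment, N m; "grip_width": finger opening in m; "grip_force": force on a finger pad.
Only numpy, scipy, OpenCV 4.12 (cv2) and the standard library are available. Lean on these libraries where they do the work, as an engineer would, in place of code of your own. Each camera call takes 0.05 s, during which the arm holds its last target. There are 200 camera calls.

## Working session

There is one attempt and no reset: what is moved stays moved. The work goes in short steps, Python scripts to look and compute and a shell command to move; the robot and the scene stay as the last step left them, time stands still between calls to the robot, and variables do not carry over. Pictures are saved under pics/ and viewed, at most 10 in all, crops included, and the job is handed in when it is done.

```bash
ls; mkdir -p pics; cat > h.py <<'E'
import numpy as np, cv2
from plant import env, grab_frame, sign_off, recognise, masks_of
from scipy.spatial.transform import Rotation as R
def cloud(f):
    z=f["range_z"]; v,u=np.indices(z.shape); K=f["mtx"]
    P=np.stack([(u-K[0,2])*z/K[0,0],(v-K[1,2])*z/K[1,1],z],-1)
    if "T" in f: T=f["T"]
    else:
        s=env.sense(); W=np.eye(4); W[:3,:3]=rot(s["ee_rot"]).as_matrix(); W[:3,3]=s["tool_pos"]; T=W@f["tool_from_camera"]
    return P@T[:3,:3].T+T[:3,3], z>0
def rot(q): return R.from_quat([q[1],q[2],q[3],q[0]])
E
python3 - <<'E'
from h import *
print(env.sense(), env.nose_length)
ims=[]
for n in("side","top"):
    f=grab_frame(n); ims.append(f["img"]); P,ok=cloud(f)
    print(n,f["T"].round(3).tolist())
    for t in("tester","mat","copper_rest","silver_rest","tape","pot","hammer"):
        for m in masks_of(f,t)[:2]:
            q=P[m["pixels"]&ok]
            print(t,round(m["conf"],2),m["centre"],len(q),np.percentile(q,[3,50,97],axis=0).round(3).tolist() if len(q) else "")
    cv2.imwrite(f"pics/{n}0.png",f["img"])
E
```

```text
pics
{'time': 0.0, 'joint_pos': array([ 1.06142021e+00,  3.00475586e-01,  1.52160299e+00,  1.14772423e-05,
        1.32072412e+00, -6.65919235e-02]), 'qvel': array([-0.00011125, -0.0004411 ,  0.00019256,  0.00040183, -0.00218605,
       -0.00213294]), 'joint_torque': array([ 1.01416308e-04, -5.43502021e+01, -3.61792910e+01, -1.18405173e-04,
        4.09922170e-03, -4.29685088e-05]), 'tool_pos': array([0.23553781, 0.49676438, 0.24970958]), 'ee_rot': array([-1.77168742e-04,  2.19589305e-01,  9.75592215e-01, -5.78527852e-04]), 'wrist_force': array([-0.2175859 , -0.31531198, -0.7049467 ]), 'torque': array([ 0.01861592, -0.02848237, -0.07404388]), 'grip_force': 0.0, 'grip_width': 0.08552447118303569} 0.019
side [[0.878, -0.31, 0.365, -0.019], [-0.479, -0.58, 0.659, -0.969], [0.007, -0.753, -0.658, 1.06], [0.0, 0.0, 0.0, 1.0]]
tester 0.76 [261.3, 224.3] 720 [[0.396, -0.029, 0.01], [0.464, -0.021, 0.035], [0.545, 0.003, 0.042]]
mat 0.74 [259.3, 229.0] 2750 [[0.385, -0.125, -0.0], [0.465, -0.036, 0.004], [0.553, 0.126, 0.009]]
copper_rest 0.77 [357.2, 232.7] 2200 [[0.617, -0.243, 0.005], [0.
[... 905 characters left out ...]
262.8, 229.7] 4371 [[0.389, -0.117, -0.001], [0.47, 0.02, 0.005], [0.551, 0.127, 0.012]]
silver_rest 0.69 [334.6, 157.4] 1844 [[0.619, -0.234, 0.007], [0.669, -0.18, 0.075], [0.72, -0.124, 0.137]]
silver_rest 0.61 [201.3, 151.2] 1954 [[0.637, 0.143, 0.009], [0.686, 0.196, 0.076], [0.743, 0.252, 0.133]]
tape 0.83 [146.4, 222.8] 414 [[0.425, 0.288, 0.005], [0.466, 0.332, 0.025], [0.505, 0.372, 0.032]]
pot 0.66 [397.8, 244.8] 815 [[0.369, -0.37, 0.002], [0.404, -0.34, 0.05], [0.438, -0.298, 0.142]]
pot 0.33 [143.0, 230.5] 369 [[0.426, 0.288, 0.008], [0.467, 0.34, 0.025], [0.505, 0.372, 0.032]]
hammer 0.56 [404.2, 158.0] 898 [[0.545, -0.409, 0.001], [0.664, -0.38, 0.024], [0.732, -0.333, 0.032]]
```

View pics/side0.png

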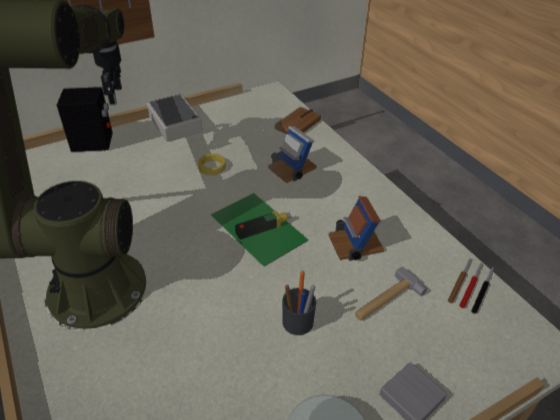

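View pics/top0.png

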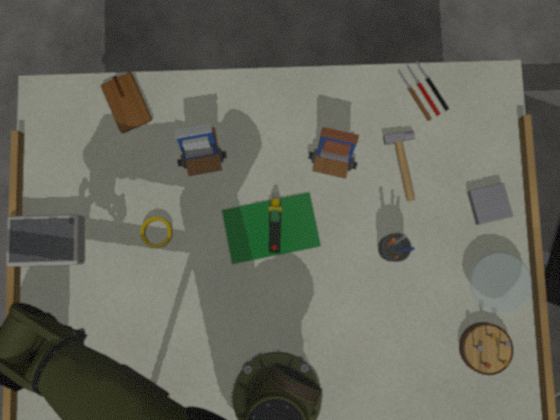

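```bash
python3 - <<'E'
from h import *
f=grab_frame("top"); P,ok=cloud(f)
m=masks_of(f,"tester")[0]; q=P[m["pixels"]&ok]; q=q[q[:,2]>0.025]
c,s,a=cv2.minAreaRect((q[:,:2]*1000).astype(np.float32)); print("tester rect",c,s,a)
mm=m["pixels"]; print(cv2.minAreaRect(np.argwhere(mm)[:,::-1].astype(np.float32)))
v,u=np.nonzero(mm); b=f["img"][v,u]; 
for lab,sel in (("yellow",(b[:,2]>120)&(b[:,0]<90)&(b[:,1]>100)),("red",(b[:,2]>120)&(b[:,1]<80))):
    print(lab,P[v[sel],u[sel]].mean(0).round(3),sel.sum())
for n in("side","top"):
    f=f if n=="top" else grab_frame(n); P,ok=cloud(f); hs=cv2.cvtColor(f["img"],cv2.COLOR_BGR2HSV)
    for t,ry in(("cop",(-.28,-.09)),("sil",(.1,.3))):
        reg=ok&(P[...,0]>.6)&(P[...,0]<.78)&(P[...,1]>ry[0])&(P[...,1]<ry[1])&(P[...,2]>.03)
        blue=reg&(hs[...,0]>95)&(hs[...,0]<130)&(hs[...,1]>90)
        q=P[blue]
        # fit plane x = a+b y+c z robust
        g=np.ones(len(q),bool)
        for i in range(10):
            A=np.c_[np.ones(len(q)),q[:,1:]]; k=np.linalg.lstsq(A[g],q[g,0],rcond=None)[0]; r=q[:,0]-A@k; g=abs(r)<max(.003,1.5*np.median(abs(r)))
        print(n,t,len(q),g.sum(),k.round(4),"lean",np.degrees(np.arctan(k[2])).round(1),q.min(0).round(3),q.max(0).round(3))
        cop=reg&~blue; q=P[cop]; d=(q[:,0]-np.c_[np.ones(len(q)),q[:,1:]]@k)*np.cos(np.arctan(k[2]))
        h=np.histogram(d,bins=np.arange(-.03,.02,.002)); print(h[0].tolist())
E
```

```text
tester rect (482.0579528808594, -8.110736846923828) (33.967037200927734, 165.1591033935547) 88.2813949584961
((275.0, 223.0), (58.0, 12.0), 90.0)
yellow [ 0.536 -0.009  0.035] 38
red [ 0.414 -0.002  0.039] 2
side cop 437 279 [0.6931 0.2554 0.36  ] lean 19.8 [ 0.638 -0.241  0.03 ] [ 0.701 -0.132  0.129]
[0, 1, 12, 15, 19, 20, 20, 18, 49, 124, 122, 59, 36, 37, 63, 40, 31, 26, 11, 23, 17, 16, 14, 17]
side sil 403 262 [ 0.6911 -0.1478  0.4365] lean 23.6 [0.668 0.147 0.03 ] [0.736 0.249 0.128]
[0, 4, 5, 18, 47, 67, 91, 54, 39, 20, 25, 16, 24, 29, 39, 32, 21, 6, 10, 5, 11, 12, 7, 8]
top cop 437 279 [0.6931 0.2554 0.36  ] lean 19.8 [ 0.638 -0.241  0.03 ] [ 0.701 -0.132  0.129]
[0, 1, 12, 15, 19, 20, 20, 18, 49, 124, 122, 59, 36, 37, 63, 40, 31, 26, 11, 23, 17, 16, 14, 17]
top sil 403 262 [ 0.6911 -0.1478  0.4365] lean 23.6 [0.668 0.147 0.03 ] [0.736 0.249 0.128]
[0, 4, 5, 18, 47, 67, 91, 54, 39, 20, 25, 16, 24, 29, 39, 32, 21, 6, 10, 5, 11, 12, 7, 8]
```

The side view shows the tester on the mat (about 261,224), its nose pointing away from the robot. The copper rest is on the right (about 358,232) and the silver rest at about 295,158. The top view confirms this: copper rest at 335,155, silver at 201,150, tester at 275,225. Next I move above the tester.

```bash
python3 -m handwheel '[{"dp":[-0.84,-0.72,0],"delta_rot":[0,0,0]},{"dp":[-0.84,-0.72,0],"delta_rot":[0,0,0]},{"dp":[-0.84,-0.72,0],"delta_rot":[0,0,0]},{"dp":[-0.84,-0.72,0],"delta_rot":[0,0,0]},{"dp":[-0.84,-0.72,0],"delta_rot":[0,0,0]},{"dp":[-0.84,-0.72,0],"delta_rot":[0,0,0]},{"dp":[-0.84,-0.72,0],"delta_rot":[0,0,0]},{"dp":[-0.84,-0.72,0],"delta_rot":[0,0,0]}]' 1 60
python3 -m handwheel '[{"dp":[-0.84,-0.72,0],"delta_rot":[0,0,-0.77]},{"dp":[-0.84,-0.72,0],"delta_rot":[0,0,-0.77]},{"dp":[-0.84,-0.72,0],"delta_rot":[0,0,-0.77]},{"dp":[-0.84,-0.72,0],"delta_rot":[0,0,-0.77]},{"dp":[-0.84,-0.72,0],"delta_rot":[0,0,-0.77]},{"dp":[-0.84,-0.72,0],"delta_rot":[0,0,-0.77]},{"dp":[-0.84,-0.72,0],"delta_rot":[0,0,-0.77]},{"dp":[-0.84,-0.72,0],"delta_rot":[0,0,-0.77]},{"dp":[-0.84,-0.72,0],"delta_rot":[0,0,-0.77]},{"dp":[-0.84,-0.72,0],"delta_rot":[0,0,-0.77]}]'
python3 - <<'E'
from h import *
s=env.sense(); print(s["tool_pos"],rot(s["ee_rot"]).as_matrix().round(3).tolist(),s["joint_pos"].round(2))
f=grab_frame("wrist"); P,ok=cloud(f); cv2.imwrite("pics/w1.png",f["img"]); print(f["tool_from_camera"].round(3).tolist())
for m in masks_of(f,"tester")[:1]:
    q=P[m["pixels"]&ok]; print(m["conf"],len(q),q.min(0),q.max(0)); np.savez("w1",P=P,ok=ok,m=m["pixels"],img=f["img"])
    for lo,hi in((.03,.042),):
        k=q[(q[:,2]>lo)&(q[:,2]<hi)]; print(cv2.minAreaRect((k[:,:2]*1000).astype(np.float32)))
        c=k.mean(0); w=np.linalg.svd(k[:,:2]-c[:2],full_matrices=False)[2][0]; print("pca yaw",np.degrees(np.arctan(w[1]/w[0])))
E
```

```text
time: 1.62
tool_pos: [0.3496, 0.2411, 0.2506]
ee_rot: [0.0, 0.221, 0.975, -0.0]
wrist_force: [-0.9, -0.4, 0.5]
grip_width: 0.0853
grip_force: 0.0
time: 2.45
tool_pos: [0.4608, -0.0079, 0.2501]
ee_rot: [-0.0, 0.02, 1.0, 0.0]
wrist_force: [0.4, 0.4, 0.6]
grip_width: 0.0853
grip_force: 0.0
[ 0.46082507 -0.00791602  0.25008833] [[-0.999, 0.041, -0.001], [0.041, 0.999, 0.0], [0.001, 0.0, -1.0]] [-0.1   0.1   1.76  0.    1.28 -1.63]
[[0.0, -0.966, -0.259, 0.065], [1.0, 0.0, 0.001, 0.0], [-0.001, -0.259, 0.966, -0.123], [0.0, 0.0, 0.0, 1.0]]
0.6 3887 [ 0.39644565 -0.0247267  -0.00090599] [0.56615303 0.01644328 0.04145573]
((480.5580139160156, -6.134084701538086), (34.092071533203125, 166.50570678710938), 87.77583312988281)
pca yaw -2.674475052702944
```

View pics/w1.png

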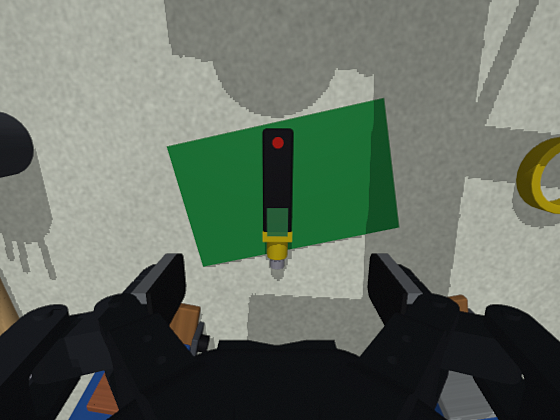

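The wrist view shows the tester lined up with the jaws (body at 278,180, nose tip at 278,275). Before grasping, I'll take a quick close look at the copper rest.

```bash
python3 -m handwheel '[{"dp":[-0.55,-0.64,0],"delta_rot":[0,0,0]},{"dp":[-0.55,-0.64,0],"delta_rot":[0,0,0]},{"dp":[-0.55,-0.64,0],"delta_rot":[0,0,0]},{"dp":[-0.55,-0.64,0],"delta_rot":[0,0,0]},{"dp":[-0.55,-0.64,0],"delta_rot":[0,0,0]},{"dp":[-0.55,-0.64,0],"delta_rot":[0,0,0]},{"dp":[-0.55,-0.64,0],"delta_rot":[0,0,0]},{"dp":[-0.55,-0.64,0],"delta_rot":[0,0,0]}]'
cat > fit.py <<'E'
from h import *
f=grab_frame("wrist"); P,ok=cloud(f); cv2.imwrite("pics/w2.png",f["img"]); np.savez("w2",P=P,ok=ok,img=f["img"])
hs=cv2.cvtColor(f["img"],cv2.COLOR_BGR2HSV); H,S,V=[hs[...,i].astype(int) for i in range(3)]
reg=ok&(P[...,0]>.58)&(P[...,0]<.8)&(P[...,1]>-.28)&(P[...,1]<-.08)&(P[...,2]>.025)
def fit(m):
    q=P[m]; g=np.ones(len(q),bool)
    for i in range(15):
        A=np.c_[np.ones(len(q)),q[:,1:]]; k=np.linalg.lstsq(A[g],q[g,0],rcond=None)[0]; r=q[:,0]-A@k; g=abs(r)<max(.0015,2*np.median(abs(r[g])))
    n=np.array([1,-k[1],-k[2]]); n/=np.linalg.norm(n); return q[g],n,n@q[g].mean(0),len(q)
k=cv2.erode
bl=reg&(H>95)&(H<130)&(S>90); co=reg&((H<15)|(H>170))&(S>60)&(P[...,2]>.04)
co=cv2.erode(co.astype(np.uint8),np.ones((3,3)))>0
for n,m in(("blue",bl),("copper",co)):
    q,nn,d,N=fit(m); print(n,N,len(q),"normal",nn.round(4),"yaw",np.degrees(np.arctan2(nn[1],nn[0])).round(2),"pitch",np.degrees(np.arcsin(-nn[2])).round(2),"d",d.round(4),q.min(0).round(3),q.max(0).round(3))
    if n=="blue": bn,bd=nn,d
y=np.cross([0,0,1],nn); y/=np.linalg.norm(y); z=np.cross(nn,y)
uv=np.c_[q@y,q@z]; c,s,a=cv2.minAreaRect((uv*1000).astype(np.float32)); print("rect",c,s,a,"pct",np.percentile(uv,[1,50,99],axis=0).round(4).tolist())
ctr=nn*d+y*c[0]/1e3+z*c[1]/1e3; print("bar front centre",ctr.round(4),"thick",(bn@ctr-bd).round(4))
E
python3 fit.py
```

```text
time: 3.22
tool_pos: [0.5919, -0.1721, 0.2501]
ee_rot: [-0.0, 0.019, 1.0, 0.0]
wrist_force: [-0.6, 0.7, -0.1]
grip_width: 0.0853
grip_force: 0.0
blue 4457 1215 normal [0.8868 0.0858 0.4541] yaw 5.52 pitch -27.01 d 0.6453 [ 0.58  -0.243  0.088] [ 0.695 -0.097  0.328]
copper 4659 1319 normal [ 0.8424 -0.2179 -0.4929] yaw -14.5 pitch 29.53 d 0.5586 [ 0.658 -0.234  0.079] [ 0.707 -0.139  0.136]
rect (-6.854515075683594, 440.64385986328125) (65.1333999633789, 97.18690490722656) 89.94255065917969 pct [[-0.0529, 0.4115], [-0.0068, 0.4305], [0.0395, 0.4727]]
bar front centre [ 0.6791 -0.1827  0.1081] thick -0.0096
```

View pics/w2.png

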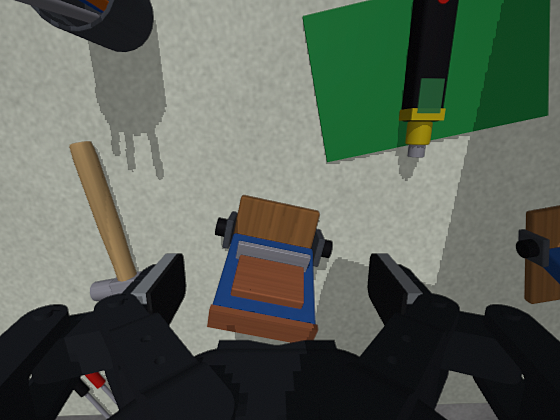

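The bar sits at about (268,282), with the silver ledge above it at (272,252). I'll zoom in to separate the bar's front face from its top edge.

```bash
python3 -c "
import cv2
i=cv2.imread('pics/w2.png')[230:350,195:335]; cv2.imwrite('pics/c2.png',cv2.resize(i,None,fx=5,fy=5,interpolation=cv2.INTER_CUBIC))"
```

```text
(no output)
```

View pics/c2.png

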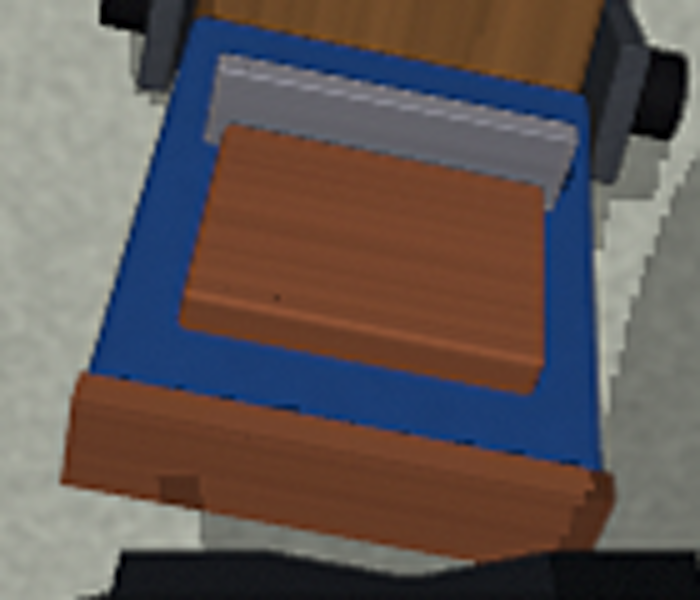

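```bash
cat > fit2.py <<'E'
from h import *
from scipy.optimize import least_squares
d=np.load("w2.npz"); P,ok=d["P"],d["ok"]
def poly(p,er=0):
    m=np.zeros(ok.shape,np.uint8); cv2.fillPoly(m,[np.round(np.array(p)/5+[195,230]).astype(np.int32)],1)
    return ((cv2.erode(m,np.ones((3,3))) if er else m)>0)&ok
def fit(m):
    q=P[m]; g=np.ones(len(q),bool)
    for i in range(8):
        c=q[g].mean(0); n=np.linalg.svd(q[g]-c,full_matrices=False)[2][2]; n*=np.sign(n[0]); r=(q-c)@n; g=abs(r)<max(.0015,2.5*np.median(abs(r)))
    return q[g],n,n@c,r[g].std()
F=[(228,130),(542,188),(542,352),(190,290)]
q,n,dd,s=fit(poly(F,1)); print("front",len(q),s,"yaw",np.degrees(np.arctan2(n[1],n[0])),"pitch",np.degrees(np.arcsin(-n[2])),n.round(4))
bm=poly([(560,220),(585,180),(592,440),(553,400)])|poly([(190,342),(525,405),(585,455),(110,370)])
qb,nb,db,sb=fit(bm); print("board",len(qb),sb,"yaw",np.degrees(np.arctan2(nb[1],nb[0])),"pitch",np.degrees(np.arcsin(-nb[2])))
y=np.cross([0,0,1],n); y/=np.linalg.norm(y); z=np.cross(n,y)
q=P[poly(F)]; q=q[abs(q@n-dd)<.004]
u,v=q@y,q@z; lim=lambda a:(np.percentile(a,1),np.percentile(a,99))
print("y ext",lim(u),np.ptp(lim(u)),"z ext",lim(v),np.ptp(lim(v)))
c=n*dd+y*np.mean(lim(u))+z*(lim(v)[1]-.024); c2=n*dd+y*np.mean(lim(u))+z*np.mean(lim(v))
print("centre",c2.round(4),"from top edge",c.round(4),"thick",nb@c2-db)
E
python3 fit2.py
```

```text
front 2018 0.0005164796559874923 yaw -14.577363500966259 pitch 19.215399691527686 [ 0.9139 -0.2377 -0.3291]
board 1084 0.0005536646759943309 yaw -14.521697610465427 pitch 19.01725359714971
y ext (np.float64(-0.03871005495465651), np.float64(0.028345642882295644)) 0.06705569783695214 z ext (np.float64(0.2991912767146087), np.float64(0.3427036220665865)) 0.04351234535197779
centre [ 0.6721 -0.1801  0.0974] from top edge [ 0.6714 -0.18    0.0953] thick -0.009860787240341118
```

The fit is clean: bar front centre at (0.672, −0.180, 0.097), yaw −14.6°, lean 19.1°, thickness about 10 mm. Now I grasp the tester.

```bash
python3 -m handwheel '[{"dp":[0.55,0.65,0],"delta_rot":[0,0,0]},{"dp":[0.55,0.65,0],"delta_rot":[0,0,0]},{"dp":[0.55,0.65,0],"delta_rot":[0,0,0]},{"dp":[0.55,0.65,0],"delta_rot":[0,0,0]},{"dp":[0.55,0.65,0],"delta_rot":[0,0,0]},{"dp":[0.55,0.65,0],"delta_rot":[0,0,0]},{"dp":[0.55,0.65,0],"delta_rot":[0,0,0]},{"dp":[0.55,0.65,0],"delta_rot":[0,0,0]}]'
python3 -m handwheel '[{"dp":[0,0,0.15],"delta_rot":[0,0,0]},{"dp":[0,0,0.3],"delta_rot":[0,0,0]},{"dp":[0,0,0.45],"delta_rot":[0,0,0]},{"dp":[0,0,0.6],"delta_rot":[0,0,0]},{"dp":[0,0,0.7],"delta_rot":[0,0,0]},{"dp":[0,0,0.78],"delta_rot":[0,0,0]},{"dp":[0,0,0.84],"delta_rot":[0,0,0]},{"dp":[0,0,0.88],"delta_rot":[0,0,0]},{"dp":[0,0,0.89],"delta_rot":[0,0,0]},{"dp":[0,0,0.89],"delta_rot":[0,0,0]}]'
```

```text
time: 3.93
tool_pos: [0.4609, -0.0051, 0.2511]
ee_rot: [0.001, 0.019, 1.0, -0.0]
wrist_force: [-0.6, -0.1, 0.5]
grip_width: 0.0856
grip_force: 0.0
time: 4.77
tool_pos: [0.4611, -0.0061, 0.0275]
ee_rot: [-0.0, 0.02, 1.0, 0.0]
wrist_force: [0.2, -0.2, -1.1]
grip_width: 0.0854
grip_force: 0.0
```

```bash
python3 -m handwheel '[{"dp":[0,0,0],"delta_rot":[0,0,0]},{"dp":[0,0,0],"delta_rot":[0,0,0]},{"dp":[0,0,0],"delta_rot":[0,0,0]},{"dp":[0,0,0],"delta_rot":[0,0,0]},{"dp":[0,0,0],"delta_rot":[0,0,0]},{"dp":[0,0,0],"delta_rot":[0,0,0]},{"dp":[0,0,0],"delta_rot":[0,0,0]},{"dp":[0,0,0],"delta_rot":[0,0,0]},{"dp":[0,0,0],"delta_rot":[0,0,0]},{"dp":[0,0,0],"delta_rot":[0,0,0]}]' -1 80
python3 -m handwheel '[{"dp":[0,0,-0.1],"delta_rot":[0,0,0]},{"dp":[0,0,-0.2],"delta_rot":[0,0,0]},{"dp":[0,0,-0.3],"delta_rot":[0,0,0]},{"dp":[0,0,-0.4],"delta_rot":[0,0,0]},{"dp":[0,0,-0.5],"delta_rot":[0,0,0]},{"dp":[0,0,-0.58],"delta_rot":[0,0,0]},{"dp":[0,0,-0.6],"delta_rot":[0,0,0]},{"dp":[0,0,-0.6],"delta_rot":[0,0,0]},{"dp":[0,0,-0.6],"delta_rot":[0,0,0]}]'
python3 - <<'E'
from h import *
s=env.sense(); W=rot(s["ee_rot"]).as_matrix(); p=s["tool_pos"]
f=grab_frame("wrist"); P,ok=cloud(f); cv2.imwrite("pics/w3.png",f["img"])
m=masks_of(f,"tester")[0]; q=(P[m["pixels"]&ok]-p)@W   # tool frame
np.save("held.npy",q); print(m["conf"],len(q))
print(p,W.round(3).tolist(),np.percentile(q,[0.5,5,50,95,99.5],axis=0).round(4).tolist())
t=q[(q[:,0]>-.055)&(q[:,0]<.06)]; z0=np.median(t[:,2]); t=t[abs(t[:,2]-z0)<.004]
A=np.c_[np.ones(len(t)),t[:,:2]]; k=np.linalg.lstsq(A,t[:,2],rcond=None)[0]; print("top z=",k)
E
```

```text
time: 5.6
tool_pos: [0.4615, -0.0058, 0.0286]
ee_rot: [0.001, 0.02, 1.0, -0.0]
wrist_force: [-1.6, -0.6, 7.6]
grip_width: 0.0328
grip_force: 80.8
time: 6.35
tool_pos: [0.4605, -0.0057, 0.1767]
ee_rot: [-0.001, 0.02, 1.0, 0.0]
wrist_force: [0.2, -0.0, -4.9]
grip_width: 0.0327
grip_force: 81.2
0.85 17268
[ 0.46051405 -0.00572665  0.17668903] [[-0.999, 0.04, -0.001], [0.04, 0.999, 0.0], [0.001, 0.0, -1.0]] [[-0.0253, -0.0161, -0.0111], [-0.0203, -0.0142, -0.0099], [0.0256, 0.0006, -0.0086], [0.0606, 0.0152, -0.0068], [0.0638, 0.0172, -0.0038]]
top z= [-0.00849099 -0.0056785  -0.0019808 ]
```

View pics/w3.png

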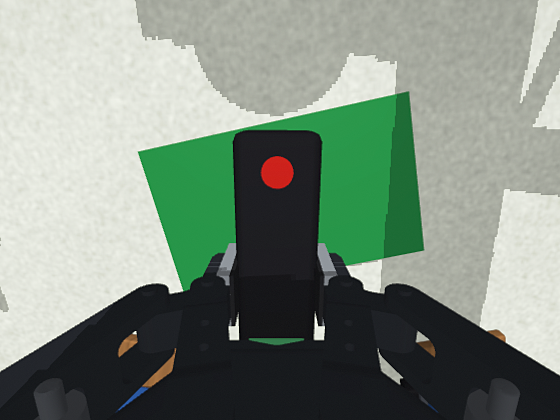

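The tester is gripped centrally and parallel to the jaws (body around 278,230, red button at 278,172). Next I compute the standoff pose.

```bash
cat > tgt.py <<'E'
import sys
from h import *
n=np.array([np.cos(np.radians(-14.55))*np.cos(np.radians(19.1)),np.sin(np.radians(-14.55))*np.cos(np.radians(19.1)),-np.sin(np.radians(19.1))])
y=np.cross([0,0,1],n); y/=np.linalg.norm(y); Rt=np.stack([-n,y,np.cross(-n,y)],1)
C=np.array([.6718,-.180,.0965]); tipT=np.array([-.1045,0,.008])
def go(gap):
    s=env.sense(); W=rot(s["ee_rot"]).as_matrix(); p=s["tool_pos"]
    pt=C-n*gap-Rt@tipT
    print("target",pt.round(4),"dp",(W.T@(pt-p)/.25).round(4),"rot",(R.from_matrix(W.T@Rt).as_rotvec(degrees=True)/30).round(4))
    e=W@tipT+p-C; print("tip rel: n,y,z mm",[round(1e3*float(e@a),2) for a in(n,y,np.cross(n,y))],"force along n",(s["wrist_force"]@n).round(2),s["wrist_force"].round(1),s["time"])
if __name__=="__main__": go(float(sys.argv[1]))
E
python3 tgt.py 0.035
```

```text
target [ 0.5467 -0.1475  0.1497] dp [-0.368  -0.553   0.1052] rot [-0.0685  0.6293  0.4054]
tip rel: n,y,z mm [-161.67, 137.77, 19.67] force along n 0.94 [-0.1  0.2 -3.3] 6.45
```

```bash
python3 -m handwheel '[{"dp":[-0.06,-0.09,0.02],"delta_rot":[-0.01,0.1,0.07]},{"dp":[-0.12,-0.18,0.03],"delta_rot":[-0.02,0.2,0.13]},{"dp":[-0.18,-0.28,0.05],"delta_rot":[-0.03,0.31,0.2]},{"dp":[-0.25,-0.37,0.07],"delta_rot":[-0.05,0.42,0.27]},{"dp":[-0.31,-0.46,0.09],"delta_rot":[-0.06,0.52,0.34]},{"dp":[-0.35,-0.53,0.1],"delta_rot":[-0.065,0.6,0.385]},{"dp":[-0.368,-0.553,0.105],"delta_rot":[-0.068,0.629,0.405]},{"dp":[-0.368,-0.553,0.105],"delta_rot":[-0.068,0.629,0.405]},{"dp":[-0.368,-0.553,0.105],"delta_rot":[-0.068,0.629,0.405]},{"dp":[-0.368,-0.553,0.105],"delta_rot":[-0.068,0.629,0.405]}]'
python3 tgt.py 0.005
python3 - <<'E'
from h import *
f=grab_frame("side"); P,ok=cloud(f); i=f["img"][160:290,260:420]; cv2.imwrite("pics/s4.png",cv2.resize(i,None,fx=4.5,fy=4.5,interpolation=cv2.INTER_CUBIC))
E
```

```text
time: 7.28
tool_pos: [0.547, -0.1469, 0.1509]
ee_rot: [-0.164, 0.124, 0.978, 0.021]
wrist_force: [-0.5, -0.3, -2.9]
grip_width: 0.0329
grip_force: 81.0
target [ 0.5742 -0.1547  0.1399] dp [-0.1211 -0.0029  0.0049] rot [0.0001 0.004  0.0023]
tip rel: n,y,z mm [-35.26, 0.81, 1.37] force along n 0.61 [-0.5 -0.3 -2.9] 7.2833
```

View pics/s4.png

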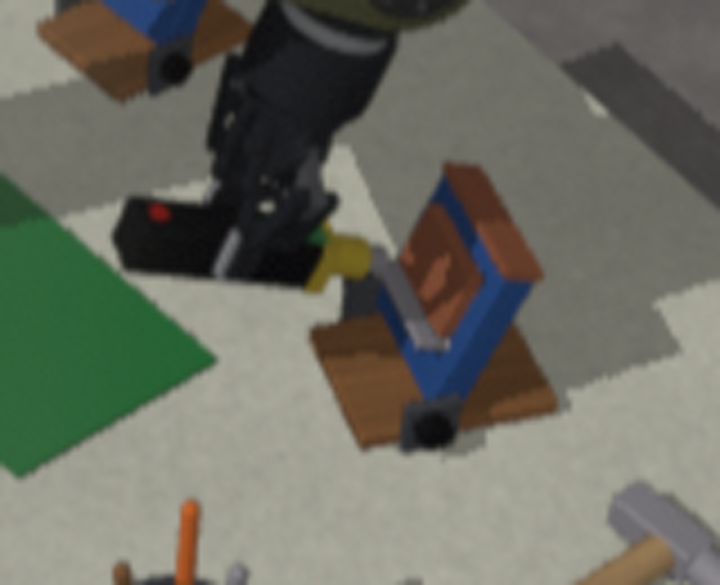

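The nose is lined up with the copper bar: the crop shows the nose at 378,258 and the bar at 440,265. Now I approach.

```bash
python3 -m handwheel '[{"dp":[-0.02,0,0],"delta_rot":[0,0,0]},{"dp":[-0.04,-0.003,0.003],"delta_rot":[0,0,0]},{"dp":[-0.06,-0.003,0.003],"delta_rot":[0,0,0]},{"dp":[-0.08,-0.003,0.003],"delta_rot":[0,0,0]},{"dp":[-0.1,-0.003,0.003],"delta_rot":[0,0,0]},{"dp":[-0.115,-0.003,0.003],"delta_rot":[0,0,0]},{"dp":[-0.12,-0.003,0.003],"delta_rot":[0,0,0]},{"dp":[-0.12,-0.003,0.003],"delta_rot":[0,0,0]},{"dp":[-0.12,-0.003,0.003],"delta_rot":[0,0,0]}]'
python3 tgt.py 0
python3 -m handwheel '[{"dp":[-0.004,0,0],"delta_rot":[0,0,0]},{"dp":[-0.008,0,0],"delta_rot":[0,0,0]},{"dp":[-0.012,0,0],"delta_rot":[0,0,0]},{"dp":[-0.012,0,0],"delta_rot":[0,0,0]},{"dp":[-0.012,0,0],"delta_rot":[0,0,0]}]'
python3 tgt.py 0
```

```text
time: 8.08
tool_pos: [0.5745, -0.1553, 0.141]
ee_rot: [-0.163, 0.125, 0.978, 0.021]
wrist_force: [-0.8, 0.3, -4.4]
grip_width: 0.0332
grip_force: 81.0
target [ 0.5788 -0.1558  0.1383] dp [-0.0198  0.0023  0.0049] rot [0.0003 0.0048 0.0006]
tip rel: n,y,z mm [-4.94, -0.54, 1.47] force along n 0.61 [-0.8  0.3 -4.4] 8.0833
time: 8.5
tool_pos: [0.5773, -0.1561, 0.1401]
ee_rot: [-0.163, 0.125, 0.978, 0.021]
wrist_force: [0.1, -1.1, -4.0]
grip_width: 0.0327
grip_force: 81.0
target [ 0.5788 -0.1558  0.1383] dp [-0.0077  0.0023  0.0052] rot [0.0003 0.0052 0.0007]
tip rel: n,y,z mm [-1.9, -0.55, 1.57] force along n 1.67 [ 0.1 -1.1 -4. ] 8.5
```

```bash
for i in 1; do
python3 -m handwheel '[{"dp":[-0.004,0,0],"delta_rot":[0,0,0]},{"dp":[-0.008,0,0],"delta_rot":[0,0,0]},{"dp":[-0.008,0,0],"delta_rot":[0,0,0]}]' >/dev/null; python3 tgt.py 0 | tail -1
python3 -m handwheel '[{"dp":[-0.004,0,0],"delta_rot":[0,0,0]},{"dp":[-0.008,0,0],"delta_rot":[0,0,0]},{"dp":[-0.008,0,0],"delta_rot":[0,0,0]}]'>/dev/null; python3 tgt.py 0|tail -1
python3 -m handwheel '[{"dp":[-0.004,0,0],"delta_rot":[0,0,0]},{"dp":[-0.004,0,0],"delta_rot":[0,0,0]},{"dp":[-0.004,0,0],"delta_rot":[0,0,0]}]'>/dev/null; python3 tgt.py 0|tail -1; done
```

```text
tip rel: n,y,z mm [0.09, -0.57, 1.55] force along n -1.54 [-2.4 -0.1 -2. ] 8.75
tip rel: n,y,z mm [2.08, -0.58, 1.5] force along n -3.03 [-3.4  1.6 -1.3] 9.0
tip rel: n,y,z mm [3.02, -0.55, 1.55] force along n -3.39 [-4.   0.1 -0.9] 9.25
```

```bash
python3 -m handwheel '[{"dp":[-0.004,0,0],"delta_rot":[0,0,0]},{"dp":[-0.005,0,0],"delta_rot":[0,0,0]},{"dp":[-0.005,0,0],"delta_rot":[0,0,0]},{"dp":[-0.005,0,0],"delta_rot":[0,0,0]}]'>/dev/null; python3 tgt.py 0|tail -1
python3 -m handwheel '[{"dp":[0,0,0],"delta_rot":[0,0,0]},{"dp":[0,0,0],"delta_rot":[0,0,0]},{"dp":[0,0,0],"delta_rot":[0,0,0]},{"dp":[0,0,0],"delta_rot":[0,0,0]},{"dp":[0,0,0],"delta_rot":[0,0,0]},{"dp":[0,0,0],"delta_rot":[0,0,0]},{"dp":[0,0,0],"delta_rot":[0,0,0]},{"dp":[0,0,0],"delta_rot":[0,0,0]},{"dp":[0,0,0],"delta_rot":[0,0,0]},{"dp":[0,0,0],"delta_rot":[0,0,0]},{"dp":[0,0,0],"delta_rot":[0,0,0]},{"dp":[0,0,0],"delta_rot":[0,0,0]}]'>/dev/null; python3 tgt.py 0|tail -1
python3 - <<'E'
from h import *
f=grab_frame("side"); i=f["img"][180:260,310:410]; cv2.imwrite("pics/s5.png",cv2.resize(i,None,fx=7,fy=7,interpolation=cv2.INTER_CUBIC))
f=grab_frame("wrist"); P,ok=cloud(f); s=env.sense(); W=rot(s["ee_rot"]).as_matrix()
q=(P[masks_of(f,"tester")[0]["pixels"]&ok]-s["tool_pos"])@W; q0=np.load("held.npy")
for a in(q0,q): 
    t=a[(abs(a[:,1])<.012)&(a[:,0]>0)&(a[:,0]<.055)]; print(np.linalg.lstsq(np.c_[np.ones(len(t)),t[:,:2]],t[:,2],rcond=None)[0].round(4),np.percentile(a[:,0],99.5).round(4))
E
```

```text
tip rel: n,y,z mm [4.25, -0.59, 1.54] force along n -4.61 [-5.2  1.2 -1.3] 9.5833
tip rel: n,y,z mm [4.26, -0.56, 1.54] force along n -4.98 [-5.5  0.5 -0.6] 10.5833
[-0.0086 -0.0123 -0.0066] 0.0638
[-0.0088 -0.0132 -0.0023] 0.0636
```

View pics/s5.png

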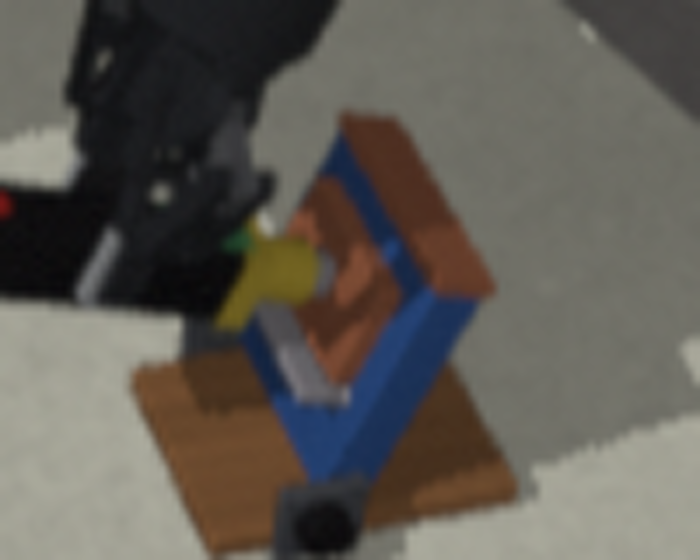

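The nose is pressed on the middle of the bar (tip at about 330,275 in the crop), and the tester has not slipped in the grip. The force is about 5.7 N, roughly half travel. I'll hold for another 2.8 s.

```bash
python3 -m handwheel '[{"dp":[0,0,0],"delta_rot":[0,0,0]},{"dp":[0,0,0],"delta_rot":[0,0,0]},{"dp":[0,0,0],"delta_rot":[0,0,0]},{"dp":[0,0,0],"delta_rot":[0,0,0]},{"dp":[0,0,0],"delta_rot":[0,0,0]},{"dp":[0,0,0],"delta_rot":[0,0,0]},{"dp":[0,0,0],"delta_rot":[0,0,0]},{"dp":[0,0,0],"delta_rot":[0,0,0]},{"dp":[0,0,0],"delta_rot":[0,0,0]},{"dp":[0,0,0],"delta_rot":[0,0,0]},{"dp":[0,0,0],"delta_rot":[0,0,0]},{"dp":[0,0,0],"delta_rot":[0,0,0]}]'>/dev/null
python3 -m handwheel '[{"dp":[0,0,0],"delta_rot":[0,0,0]},{"dp":[0,0,0],"delta_rot":[0,0,0]},{"dp":[0,0,0],"delta_rot":[0,0,0]},{"dp":[0,0,0],"delta_rot":[0,0,0]},{"dp":[0,0,0],"delta_rot":[0,0,0]},{"dp":[0,0,0],"delta_rot":[0,0,0]},{"dp":[0,0,0],"delta_rot":[0,0,0]},{"dp":[0,0,0],"delta_rot":[0,0,0]},{"dp":[0,0,0],"delta_rot":[0,0,0]},{"dp":[0,0,0],"delta_rot":[0,0,0]},{"dp":[0,0,0],"delta_rot":[0,0,0]},{"dp":[0,0,0],"delta_rot":[0,0,0]}]'>/dev/null
python3 -m handwheel '[{"dp":[0,0,0],"delta_rot":[0,0,0]},{"dp":[0,0,0],"delta_rot":[0,0,0]},{"dp":[0,0,0],"delta_rot":[0,0,0]},{"dp":[0,0,0],"delta_rot":[0,0,0]},{"dp":[0,0,0],"delta_rot":[0,0,0]},{"dp":[0,0,0],"delta_rot":[0,0,0]},{"dp":[0,0,0],"delta_rot":[0,0,0]},{"dp":[0,0,0],"delta_rot":[0,0,0]},{"dp":[0,0,0],"delta_rot":[0,0,0]},{"dp":[0,0,0],"delta_rot":[0,0,0]}]'>/dev/null
python3 tgt.py 0|tail -1
python3 -m handwheel '[{"dp":[0.02,0,0],"delta_rot":[0,0,0]},{"dp":[0.05,0,0],"delta_rot":[0,0,0]},{"dp":[0.09,0,0],"delta_rot":[0,0,0]},{"dp":[0.13,0,0],"delta_rot":[0,0,0]},{"dp":[0.16,0,0],"delta_rot":[0,0,0]},{"dp":[0.18,0,0],"delta_rot":[0,0,0]},{"dp":[0.18,0,0],"delta_rot":[0,0,0]},{"dp":[0.18,0,0],"delta_rot":[0,0,0]}]'
python3 - <<'E'
from h import *
s=env.sense(); W=rot(s["ee_rot"]).as_matrix(); p=s["tool_pos"]
a=np.radians(-2.3); n=np.array([np.cos(a),np.sin(a),0]); y=np.array([-n[1],n[0],0]); Rt=np.stack([-n,y,np.cross(-n,y)],1)
pt=np.array([.4615,-.0058,.10]); print("dp",(W.T@(pt-p)/.25).round(3),"rot",(R.from_matrix(W.T@Rt).as_rotvec(degrees=True)/30).round(3))
E
```

```text
tip rel: n,y,z mm [4.25, -0.58, 1.55] force along n -4.42 [-4.5  1.4 -0. ] 13.5667
time: 14.23
tool_pos: [0.5419, -0.1469, 0.1529]
ee_rot: [-0.163, 0.125, 0.979, 0.021]
wrist_force: [0.9, -0.0, -4.0]
grip_width: 0.0332
grip_force: 81.1
dp [0.36  0.466 0.347] rot [ 0.068 -0.628 -0.404]
```

```bash
python3 -m handwheel '[{"dp":[0.06,0.08,0.06],"delta_rot":[0.01,-0.1,-0.07]},{"dp":[0.12,0.16,0.12],"delta_rot":[0.02,-0.21,-0.13]},{"dp":[0.19,0.25,0.18],"delta_rot":[0.03,-0.32,-0.21]},{"dp":[0.25,0.33,0.24],"delta_rot":[0.05,-0.44,-0.28]},{"dp":[0.31,0.4,0.3],"delta_rot":[0.06,-0.54,-0.35]},{"dp":[0.345,0.445,0.33],"delta_rot":[0.065,-0.6,-0.39]},{"dp":[0.36,0.466,0.347],"delta_rot":[0.068,-0.628,-0.404]},{"dp":[0.36,0.466,0.347],"delta_rot":[0.068,-0.628,-0.404]},{"dp":[0.36,0.466,0.347],"delta_rot":[0.068,-0.628,-0.404]},{"dp":[0.36,0.466,0.347],"delta_rot":[0.068,-0.628,-0.404]}]'
```

```text
time: 15.07
tool_pos: [0.4621, -0.0062, 0.1002]
ee_rot: [-0.0, 0.02, 1.0, -0.0]
wrist_force: [0.3, -0.4, -4.1]
grip_width: 0.0328
grip_force: 81.0
```

```bash
python3 -m handwheel '[{"dp":[0,0,0.06],"delta_rot":[0,0,0]},{"dp":[0,0,0.12],"delta_rot":[0,0,0]},{"dp":[0,0,0.18],"delta_rot":[0,0,0]},{"dp":[0,0,0.23],"delta_rot":[0,0,0]},{"dp":[0,0,0.26],"delta_rot":[0,0,0]},{"dp":[0,0,0.275],"delta_rot":[0,0,0]},{"dp":[0,0,0.28],"delta_rot":[0,0,0]},{"dp":[0,0,0.284],"delta_rot":[0,0,0]},{"dp":[0,0,0.284],"delta_rot":[0,0,0]},{"dp":[0,0,0.284],"delta_rot":[0,0,0]}]'
```

```text
time: 15.9
tool_pos: [0.4616, -0.0057, 0.0294]
ee_rot: [0.0, 0.02, 1.0, -0.0]
wrist_force: [-0.3, -0.7, -3.5]
grip_width: 0.0327
grip_force: 81.1
```

```bash
python3 -m handwheel '[{"dp":[0,0,0.002],"delta_rot":[0,0,0]},{"dp":[0,0,0.004],"delta_rot":[0,0,0]},{"dp":[0,0,0.004],"delta_rot":[0,0,0]},{"dp":[0,0,0.004],"delta_rot":[0,0,0]}]'
python3 -m handwheel '[{"dp":[0,0,0],"delta_rot":[0,0,0]},{"dp":[0,0,0],"delta_rot":[0,0,0]},{"dp":[0,0,0],"delta_rot":[0,0,0]},{"dp":[0,0,0],"delta_rot":[0,0,0]},{"dp":[0,0,0],"delta_rot":[0,0,0]},{"dp":[0,0,0],"delta_rot":[0,0,0]},{"dp":[0,0,0],"delta_rot":[0,0,0]},{"dp":[0,0,0],"delta_rot":[0,0,0]},{"dp":[0,0,0],"delta_rot":[0,0,0]},{"dp":[0,0,0],"delta_rot":[0,0,0]}]' 1
python3 -m handwheel '[{"dp":[0,0,-0.05],"delta_rot":[0,0,0]},{"dp":[0,0,-0.15],"delta_rot":[0,0,0]},{"dp":[0,0,-0.3],"delta_rot":[0,0,0]},{"dp":[0,0,-0.45],"delta_rot":[0,0,0]},{"dp":[0,0,-0.6],"delta_rot":[0,0,0]},{"dp":[0,0,-0.75],"delta_rot":[0,0,0]},{"dp":[0,0,-0.85],"delta_rot":[0,0,0]},{"dp":[0,0,-0.88],"delta_rot":[0,0,0]},{"dp":[0,0,-0.88],"delta_rot":[0,0,0]},{"dp":[0,0,-0.88],"delta_rot":[0,0,0]}]'
python3 - <<'E'
from h import *
f=grab_frame("wrist"); P,ok=cloud(f); cv2.imwrite("pics/w6.png",f["img"])
q=P[masks_of(f,"tester")[0]["pixels"]&ok]; print(np.percentile(q,[2,50,98],axis=0).round(3).tolist())
E
```

```text
time: 16.23
tool_pos: [0.4616, -0.0057, 0.0286]
ee_rot: [0.0, 0.02, 1.0, -0.0]
wrist_force: [-4.2, 0.5, 6.4]
grip_width: 0.0327
grip_force: 82.5
time: 17.07
tool_pos: [0.4613, -0.0056, 0.0279]
ee_rot: [-0.0, 0.02, 1.0, -0.0]
wrist_force: [-0.3, -0.1, 0.1]
grip_width: 0.0856
grip_force: 0.0
time: 17.9
tool_pos: [0.4612, -0.0057, 0.247]
ee_rot: [-0.001, 0.02, 1.0, 0.0]
wrist_force: [-0.1, -0.5, 0.0]
grip_width: 0.0854
grip_force: 0.0
[[0.401, -0.021, 0.026], [0.468, -0.005, 0.037], [0.558, 0.012, 0.039]]
```

View pics/w6.png

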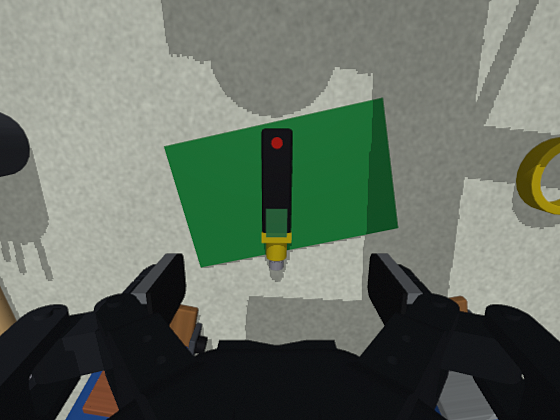

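The tester lies flat on the mat with its display up (277,180), and its nose is free at 277,272.

```bash
python3 -c "
from plant import sign_off; print(sign_off())"
```

```text
the job is handed in; nothing more can be done
None
```

I held the nose square on the middle of the copper bar, pressed about half-way in, for about 4 s, then laid the tester back on the mat display up, released it, and handed the job in (about 18 s of the 54 s used; no verdict came back).

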